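# Seat the lid caddy's guide post by feel

## Task

The guide post of the lid caddy has to go back in. Lift the post out of its wooden rest, put its tip down through the round opening of the black socket housing, feel for the blind hole by sliding the tip lightly over the sprung plate inside, and seat the post upright and fully home in it, then let go. The hole is hidden and may be well off the middle of the opening; press only lightly, without pushing the sprung plate far down, and leave the shaker, the pitcher and the spice jar where they stand.

Things in the scene. Friction and masses are not known exactly. Their poses are not given: they have to be found in the camera images.
- post_grip (a point): centre of the wooden grip of the loose guide post: 24 x 24 mm across, faces along this point's x and y, 45 mm high; z up along the post. Post 140 mm long, about 80 g; below the grip a plain round steel shaft 12 mm in diameter; the foot lies 117.5 mm below this point. At the start it stands upright (may lean up to 3 degrees), 35 mm deep in a 14 mm hole of its rest
- post_tip (a point): centre of the flat foot (lower end, rim chamfered 1 mm) of the guide post, on its axis; z points up along the post
- post_rest: fixed pale wooden rest block 75 x 75 x 45 mm that holds the post in the blind hole in the middle of its top; origin at the centre of its underside, on the worktop
- lid_caddy: fixed lid caddy. Origin on the worktop under the centre of its black socket housing, 90 x 90 mm, hollow, top at 85 mm. Inside, a level black sprung plate has its top 32 mm above the worktop when not pressed. It has one round upright blind hole 13.6 mm in diameter, 22 mm deep, rim chamfered 1 mm: the foot of the fully seated post is 10 mm above the worktop
- socket_plate (a joint): how far the sprung plate in the housing is pressed down, m: 0 = not pressed, stop at 0.014. The spring takes about 1.5 N per mm, more or less nothing at 0. It does not move sideways. Pressing it lightly means some 1 to 6 mm; 10 mm (about 15 N) is too hard
- cocoa_shaker: loose steel shaker 67 mm in diameter, 101 mm high, to be left alone; origin at the centre of its underside
- shot_pitcher: loose small steel pitcher of coffee with a handle, 59 x 89 x 66 mm, to be left alone; origin at the centre of its underside
- spice_jar: loose spice jar with red cap, 45 mm in diameter, 106 mm high, to be left alone; origin at the centre of its underside
- opening (a point): centre of the round opening, 44 mm in diameter, in the 6 mm thick bare-metal cover of the socket housing, at its top face, 85 mm above the worktop and 53 mm above the sprung plate. The plate was clamped off centre: the hidden hole's centre lies within 6 mm along x and 6 mm along y (axes of the caddy) of this point's vertical, so up to 8.5 mm away; its place is given nowhere
- lids (a point): centre of the underside of a fixed stack of clear lids, 98 mm in diameter, 72 mm high, on the caddy's 8 mm thick steel tray, 100 mm from the housing's centre toward the caddy's +y; behind it stand two thin fixed posts, 120 mm high, 46 mm farther along y and 46 mm to either side
Not all that is in view belongs to the job. There is more than one size of the part that bears post_grip; the job needs the middle-sized.

How it is judged:
On the way, in this order (a step that is already met when the one before it is completed fails the run):
1. the post is lifted clear out of its rest (foot more than 60 mm above the worktop) (height (world z) of post_tip above 0.06 m), for 0.1 s.
2. the foot of the post is down inside the socket housing (within 17 mm of the opening's axis, less than 45 mm above the worktop) (horizontal distance between post_tip and lid_caddy below 0.017 m and z of post_tip in the frame of lid_caddy below 0.045 m), for 0.1 s.
At the end, for the whole second after the job is handed in: the post is released and at rest in the plate's hole: foot less than 12.5 mm above the worktop (hole bottom is at 10 mm) and within 12 mm of the opening's axis, less than 0.12 rad from upright, the plate sprung back up to within 3 mm (z of post_tip in the frame of lid_caddy below 0.0125 m and horizontal distance between post_tip and lid_caddy below 0.012 m and angle between post_tip's own z axis and vertical below 0.12 rad and value of joint socket_plate below 0.003 m and linear speed of guide_post below 0.02 m/s); the robot touches nothing.
It fails at once if the sprung plate is pressed more than 10 mm down (about 15 N) (value of joint socket_plate above 0.01 m).
It fails at once if the shaker, the pitcher or the spice jar is shifted by more than 30 mm (distance of any of cocoa_shaker, shot_pitcher, spice_jar from where it was at the start of the episode above 0.03 m).
It also fails if it takes over 58 s, if anything falls off the work surface, if the arm or the gripper's body presses on something with over 40 N, if the wrist force passes 120 N, or if a joint passes its speed limit or range.

## Robot

A 7-joint arm with a two-finger parallel gripper is mounted at the origin on a cart in front of the work surface, level with it; the furniture and walls round the work are solid. World frame = base frame: x ahead of the robot, y to its left, z up, the work surface at z = 0. Lengths are in m, angles in rad, forces in N, time in s.
With the tool pointing down it reaches from about 0.35 to 0.9 m from the base axis. Payload 8.1 kg.
Tool frame: the origin (TCP) lies on the centre line of the jaws, within the pads' length; the fingertips stand 25 mm ahead of it and the grasp point (between the pads) lies 6 mm ahead of it; z points along the fingers, y is the line along which they close (so a half turn about z gives the same grasp; the last joint's range is limited). The gripper opens to 85 mm and grips with 20 to 120 N. Pads are 22 mm wide; open, the fingers measure 114 mm over their backs; the gripper's body (76 mm by 85 mm) begins 54 mm behind the grasp point. The pads swing forward as they close: fully open they stand 13 mm farther back than shut.
Start: joints at [-1.341, 0.434, 0.025, 1.573, -0.012, 1.134, -0.075], TCP at [0.204, 0.591, 0.256] pointing down, gripper open.
Joint ranges: [-2.62, 2.62], [-0.44, 2.09], [-1.27, 1.32], [0.08, 2.57], [-1.32, 4.46], [0.12, 2], [-2.74, 2.74]. Speed limits (rad/s): [2.22, 2.22, 3.01, 3.01, 3.14, 3.14, 3.14].

## Interface

Orientations are given as a 3x3 rotation matrix whose columns are the frame's x, y, z axes.
In Python, from workcell import state, get_image, job_done gives the robot as it stands. The module is installed in compiled form; this text tells all that it offers.
- The arm moves only by the shell command python3 -m jog 'ROWS'. ROWS is JSON, a list of rows, each a list of 3 entries, a list of its own where there are three numbers: the closure, from 0 (fully open) to 1 (shut), then the shift along the tool's x, y, z in mm, then the turn, a rotation vector about the tool's x, y, z in degrees. In form: [[hand, [tx, ty, tz], [ax, ay, az]], ...]. A call has 1 to 10 rows; each row shifts and turns the commanded pose from where the row before left it, along the tool's axes as they then stand; what a row does not reach is not made up. A row lasts 1/10 s, in which the tool goes at most 50 mm and 8.59 degrees, less where a joint would pass 70% of its speed; a pose out of reach is approached as far as the arm can. A call with a gripper value outside its range is refused whole. The fingers move at their own pace and stop on an object; the grip force is fixed at half the most. Time passes only in rows, so rows that do not move let the fingers close. It gives the time, the measured TCP pose, the force, the opening and the grip force at its end, in the units of the state.
- state(): the state, without advancing time (a new reading comes with each control period).
- get_image(name): name is "scene" or "top" or "wrist"; returns a dict with "frame" (400x640x3 uint8, blue, green, red), "range_z" (400x640 float32, m along the optical axis (not along the pixel's ray), 0 where there is no reading), "fovy" (degrees; the focal length in pixels is half the picture's height over the tangent of half this angle, whatever the lens; pixels are square), "cx", "cy" (the principal point, pixels), "dist_coeffs" ([k1, k2, p1, p2, k3] as OpenCV has them; the pictures are not rectified), "rvec" (rotation vector, rad) and "tvec" (3), from world to camera coordinates, as OpenCV has them. Camera axes: x right, y down, z forward; pixel columns grow to the right and rows downward; lengths in m; the calibration is good to about 2 mm. A picture is of the moment at which its call begins.
- job_done(): hands the job in; it is judged then, once.
The state is a dict: "clock": time; "joint_pos": joint angles; "qvel": joint speeds; "joint_efforts": joint torques, N m; "tcp_pos": TCP position; "orientation": TCP orientation; "ft_force": force on the tool from outside, world axes, zero at the start; "wrist_torque": the same for the moment, N m; "finger_gap": opening from 0.0 (shut) to 1.0 (fully open); "finger_force": force on a finger pad.
Only numpy, scipy, OpenCV 4.12 (cv2) and the standard library are available. Lean on these libraries where they do the work, as an engineer would, in place of code of your own. Each camera call takes 0.05 s, during which the arm holds its last target. There are 200 camera calls.

## Working session

There is one attempt and no reset: what is moved stays moved. The work goes in short steps, Python scripts to look and compute and a shell command to move; the robot and the scene stay as the last step left them, time stands still between calls to the robot, and variables do not carry over. Pictures are saved under pics/ and viewed, at most 10 in all, crops included, and the job is handed in when it is done.

```bash
mkdir -p pics; cat > h.py <<'E'
import numpy as np, cv2
from workcell import state, get_image, job_done
def cam(n):
    d=get_image(n); f=200/np.tan(np.radians(d["fovy"])/2)
    d["K"]=np.array([[f,0,d["cx"]],[0,f,d["cy"]],[0,0,1]]); d["R"]=cv2.Rodrigues(np.array(d["rvec"],float))[0]; d["t"]=np.array(d["tvec"],float).ravel(); d["D"]=np.array(d["dist_coeffs"],float); return d
def world(d):  # HxWx3 world points
    v,u=np.mgrid[0:400,0:640]; p=np.stack([u.ravel(),v.ravel()],1).astype(float)[:,None]
    n=cv2.undistortPoints(p,d["K"],d["D"])[:,0]; z=d["range_z"].ravel()[:,None]
    return ((np.hstack([n*z,z])-d["t"])@d["R"]).reshape(400,640,3)
E
python3 - <<'E'
from h import *
a=cam("scene");b=cam("top")
for n,d in(("scene",a),("top",b)):
    cv2.imwrite(f"pics/{n}0.png",d["frame"]); np.savez(f"pics/{n}0.npz",P=world(d),f=d["frame"],z=d["range_z"])
    print(n,-d["R"].T@d["t"])
s=state();print(s)
E
```

```text
scene [ 0.08078942 -0.53449281  0.75037872]
top [ 0.41569094 -0.06301835  1.29347829]
{'clock': 0.1, 'joint_pos': array([-1.34058298,  0.43513914,  0.0249854 ,  1.57402141, -0.01160786,
        1.13401868, -0.07509756]), 'qvel': array([ 7.14428901e-04, -1.59742795e-05, -4.14526120e-04, -1.77709986e-03,
        6.73646350e-04, -3.90251225e-04, -7.16006755e-04]), 'joint_efforts': array([ 2.99247498e-03, -6.71753955e+01,  1.02816414e+00, -3.16904926e+01,
        1.58523303e-02,  7.25955542e-03,  5.03359547e-05]), 'tcp_pos': array([0.20410016, 0.59027782, 0.25560745]), 'orientation': array([[-9.45100455e-01,  3.26779755e-01, -3.47743653e-04],
       [ 3.26779915e-01,  9.45099429e-01, -1.39884896e-03],
       [-1.28463194e-04, -1.43568844e-03, -9.99998961e-01]]), 'ft_force': array([ 0.60946915, -0.40315842, -0.14539749]), 'wrist_torque': array([-0.01276424, -0.01719093,  0.02474444]), 'finger_force': 0.0, 'finger_gap': 0.9978530175146176}
```

View pics/scene0.png

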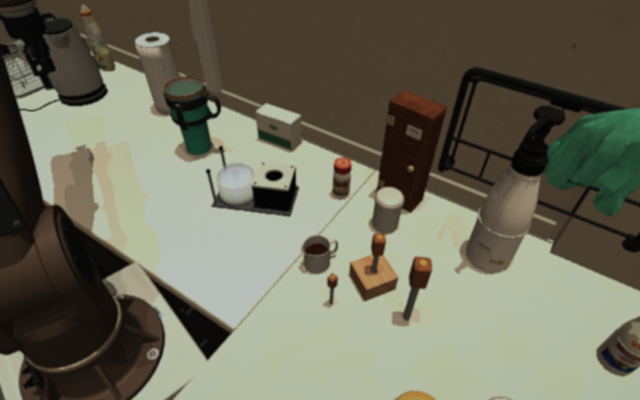

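View pics/top0.png

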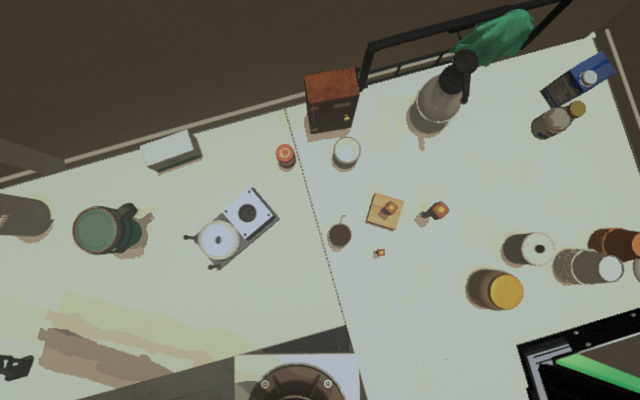

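Scene picture: three posts, small at (332,283), one in the pale rest at (378,248), and a large one at (420,270). The one in the rest fits (middle size, in a wooden rest); socket housing at (274,185), opening at (274,175). In the top picture: rest (385,210), grip (389,208), opening (248,212), pitcher (340,235), shaker (346,152), jar (286,155).

```bash
python3 - <<'E'
from h import *
S=np.load("pics/scene0.npz");T=np.load("pics/top0.npz")
c=np.hstack([cv2.resize(S["f"][215:335,310:450],None,fx=2.8,fy=2.8,interpolation=2),cv2.resize(T["f"][170:270,350:460],None,fx=3.36,fy=3.36,interpolation=2)])
cv2.imwrite("pics/crop1.png",c);print(c.shape)
P=T["P"]
def rect(u0,v0,u1,v1,zl,zh,n):
    Q=P[v0:v1,u0:u1].reshape(-1,3);Q=Q[(Q[:,2]>zl)&(Q[:,2]<zh)]
    r=cv2.minAreaRect((Q[:,:2]*1000).astype(np.float32));print(n,len(Q),np.round(Q.mean(0),4),np.median(Q[:,2]),[np.round(x,1) for x in r])
rect(360,185,408,235,.038,.052,"rest")
rect(375,190,408,225,.10,.2,"grip")
rect(375,245,386,258,.03,.2,"small")
rect(425,195,450,222,.1,.25,"large")
rect(220,185,280,240,.078,.09,"housing")
rect(190,215,245,262,.06,.085,"lids")
rect(180,185,285,270,.004,.012,"tray")
rect(330,135,362,170,.09,.12,"shaker");rect(325,212,355,250,.02,.08,"pitcher");rect(274,142,298,170,.08,.12,"jar")
Q=S["P"][230:262,365:392].reshape(-1,3);Q=Q[(Q[:,2]>.08)&(Q[:,2]<.2)];print("scene grip",Q.min(0),Q.max(0),Q.mean(0))
# opening: dark, low pts
m=(T["f"][185:240,220:280].max(2)<70).astype(np.uint8)
n,l,st,ce=cv2.connectedComponentsWithStats(m)
for i in range(1,n):
    if st[i,4]>30: print(st[i],ce[i]+[220,185])
d=cam("top")
for uv in [(248,213)]:
    q=cv2.undistortPoints(np.array([[uv]],float),d["K"],d["D"])[0,0];C=-d["R"].T@d["t"];r=d["R"].T@np.array([*q,1]);print(C+r*(.085-C[2])/r[2])
E
```

```text
(336, 762, 3)
rest 768 [ 0.5069 -0.2259  0.0446] 0.04462747317263989 [array([ 508.4, -228.3]), array([75.4, 75.4]), np.float64(72.3)]
grip 135 [ 0.5072 -0.2264  0.1442] 0.14825347742912698 [array([ 508.3, -228.2]), array([23.9, 24.6]), np.float64(51.1)]
small 54 [ 0.4057 -0.2083  0.0926] 0.0940909133552138 [array([ 405.5, -209.1]), array([16.6, 14.5]), np.float64(89.4)]
large 271 [ 0.4979 -0.3304  0.1734] 0.18061562711196621 [array([ 499.4, -334.2]), array([31.6, 32.8]), np.float64(38.7)]
housing 1219 [0.5008 0.117  0.0844] 0.0845663818410775 [array([490.9, 129.8]), array([ 91. , 134.2]), np.float64(39.6)]
lids 1330 [0.4444 0.1837 0.0768] 0.07769838268098417 [array([449.3, 176.4]), array([ 96.9, 129.9]), np.float64(31.2)]
tray 862 [0.4622 0.1495 0.0069] 0.006431786516259596 [array([475.1, 163.4]), array([271. , 218.1]), np.float64(89.4)]
shaker 586 [ 0.6535 -0.1318  0.0983] 0.09862268137101085 [array([ 653.5, -132.1]), array([66. , 64.9]), np.float64(86.9)]
pitcher 513 [ 0.45   -0.1128  0.0452] 0.04128588671699782 [array([ 453.7, -115.4]), array([57. , 76.3]), np.float64(44.6)]
jar 288 [0.6458 0.0184 0.1046] 0.10561787393022773 [array([647.4,  18.6]), array([41.5, 43. ]), np.float64(87.4)]
scene grip [ 0.48849767 -0.24343777  0.08073672] [ 0.51716851 -0.21411036  0.15137949] [ 0.49892324 -0.23239542  0.13089375]
[ 19  20  16  16 114] [246.14912281 211.28070175]
[27 31 28 24 88] [260.75       227.80681818]
[0.50386589 0.10953084 0.085     ]
```

View pics/crop1.png

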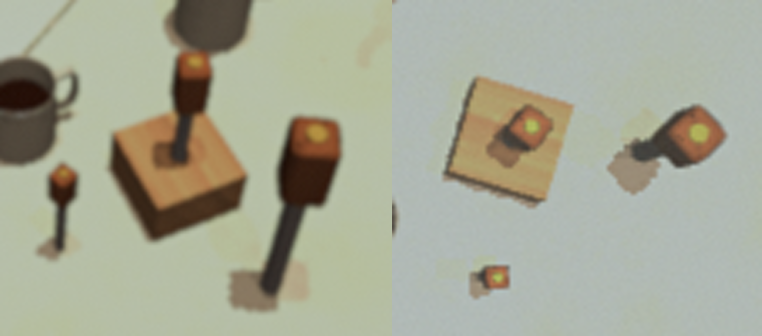

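The crop shows the grip in the pale rest (24 mm by measurement, versus 15 mm for the small post and 32 mm for the large one), so it is the middle-sized post. Moving to a waypoint near the socket to look from close.

```bash
python3 -m jog '[[0,[-27,-26,0],[0,0,0]],[0,[-27,-26,0],[0,0,0]],[0,[-27,-26,0],[0,0,0]],[0,[-27,-26,0],[0,0,0]],[0,[-27,-26,0],[0,0,0]],[0,[-27,-26,0],[0,0,0]],[0,[-27,-26,0],[0,0,0]],[0,[-27,-26,0],[0,0,0]]]'
python3 -m jog '[[0,[-27,-26,0],[0,0,0]],[0,[-27,-26,0],[0,0,0]],[0,[-27,-26,0],[0,0,0]],[0,[-27,-26,0],[0,0,0]],[0,[-27,-26,0],[0,0,0]],[0,[-27,-26,0],[0,0,0]],[0,[-27,-26,0],[0,0,0]],[0,[-27,-26,0],[0,0,0]],[0,[0,0,0],[0,0,0]]]'
python3 - <<'E'
from h import *
w=cam("wrist");cv2.imwrite("pics/w1.png",w["frame"]);np.savez("pics/w1.npz",P=world(w),f=w["frame"],z=w["range_z"],**{k:w[k] for k in "KRtD"})
print(-w["R"].T@w["t"],state()["joint_pos"])
E
```

```text
clock: 0.95
tcp_pos: [0.3408, 0.322, 0.2563]
orientation: [[-0.945, 0.327, -0.0], [0.327, 0.945, 0.0], [0.0, 0.0, -1.0]]
ft_force: [0.1, -0.9, 0.3]
finger_gap: 1.0
finger_force: 0.0
clock: 1.85
tcp_pos: [0.4782, 0.0513, 0.2564]
orientation: [[-0.943, 0.334, 0.001], [0.334, 0.943, -0.002], [-0.002, -0.001, -1.0]]
ft_force: [-0.5, -0.5, -0.3]
finger_gap: 1.007
finger_force: 0.0
[0.40378543 0.07761798 0.37275395] [-0.51720794  0.19631757  0.34861504  1.93600472 -0.0772147   1.02216964
  1.09860431]
```

View pics/w1.png

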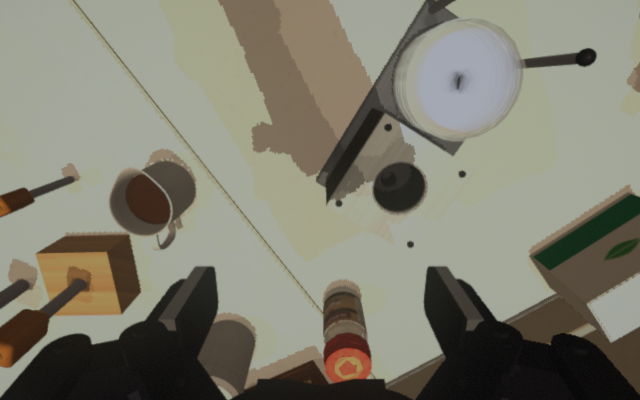

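Wrist view: the housing cover with the opening at about (400,187), the plate faintly visible inside; pitcher (145,200), rest (90,275), grip (25,335).

```bash
python3 - <<'E'
from h import *
W=np.load("pics/w1.npz");P=W["P"];f=W["f"]
sub=f[150:225,360:440]
g=sub.max(2); m=(g<75).astype(np.uint8)
n,l,st,ce=cv2.connectedComponentsWithStats(m); i=1+np.argmax(st[1:,4]); print(st[i])
cn=max(cv2.findContours((l==i).astype(np.uint8),0,1)[0],key=len)[:,0]+[360,150]
q=cv2.undistortPoints(cn[:,None].astype(float),W["K"],W["D"])[:,0];C=-W["R"].T@W["t"];r=np.hstack([q,np.ones((len(q),1))])@W["R"];X=C+r*((.085-C[2])/r[:,2])[:,None]
print(cv2.fitEllipse((X[:,:2]*1000).astype(np.float32)),cv2.minEnclosingCircle((X[:,:2]*1000).astype(np.float32)))
Q=P[130:245,320:480].reshape(-1,3);Q=Q[abs(Q[:,2]-.085)<.005];print("cover",np.median(Q[:,2]),cv2.minAreaRect((Q[:,:2]*1000).astype(np.float32)))
np.set_printoptions(linewidth=200)
print((P[158:216:3,374:428:3,2]*1000).round().astype(int))
print(g[8:66:3,14:68:3])
h=cv2.resize(np.clip(sub.astype(float)*2.5,0,255).astype(np.uint8),None,fx=7,fy=7,interpolation=2);cv2.imwrite("pics/hole.png",h)
E
```

```text
[  14   13   51   49 1959]
((502.5591735839844, 111.40972900390625), (41.441471099853516, 41.86225509643555), 25.101703643798828) ((502.50146484375, 111.405029296875), 21.255203247070312)
cover 0.08398367423449342 ((504.56298828125, 111.79258728027344), (91.272705078125, 90.40109252929688), 39.691871643066406)
[[ 85  85  83  83  84  85  85  84  85  84  84  84  85  85  84  84  85  84]
 [ 84  84  84  83  84  83  85  84  84  84  84  84  84  83  85  84  83  85]
 [ 84  83  85  84  84  85  84  32  31  30  30  31  82  83  83  84  84  85]
 [ 84  84  85  84  31  30  29  32  33  31  30  31  31  32  82  84  85  84]
 [ 83  84  83  31  30  30  31  30  30  30  32  30  30  32  32  83  85  84]
 [ 84  84  31  33   9   9  31  31  31  30  30  31  32  32  30  30  83  84]
 [ 84  31  30   9   9   8  17  30  30  31  30  32  31  34  31  31  31  85]
 [ 84  30  31   8   9  11  21  30  31  30  32  31  31  31  31  30  31  83]
 [ 31  31  31  18  17  20  25  31  32  31  32  31  30  31  31  31  32  82]
 [ 31  30  31  31  28  28  31  30  32  31  31  31  31  30  30  32  32  82]
 [ 30  29  32  30  30  31  31  30  30 
[... 1513 characters left out ...]
 36  35  33  36  37 100]
 [ 46  33  36  41  44  41  34  35  38  38  36  34  36  36  36  37  40 119]
 [ 60  37  36  35  34  34  34  36  37  37  36  37  35  36  37  36  60 140]
 [106  35  35  36  36  35  36  36  34  37  36  35  35  35  35  39  95 152]
 [133  42  37  36  36  35  36  34  35  36  37  36  36  36  35  69 139 169]
 [167 127  39  37  36  36  37  36  37  36  37  36  36  37  61 131 159 169]
 [169 157 116  43  37  37  36  37  38  39  37  39  41  76 123 158 169 170]
 [169 169 159 133  81  43  39  39  38  39  48  68  99 138 158 169 169 169]
 [168 168 166 165 150 133 109 101  93 109 116 132 154 168 169 169 169 167]
 [168 165 166 165 165 164 163 157 154 161 163 164 169 169 170 169 168 168]]
```

View pics/hole.png

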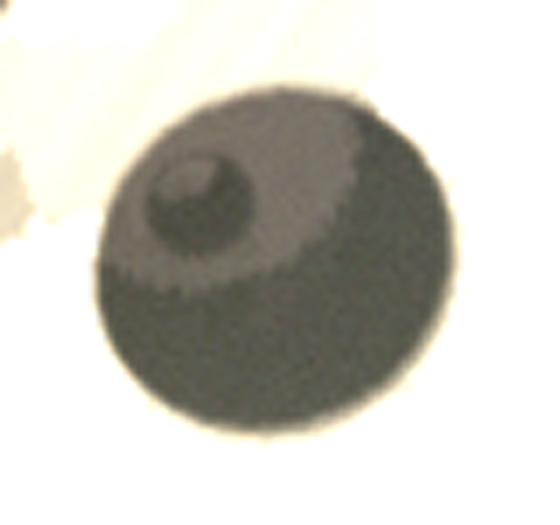

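The enlarged opening shows the blind hole on the plate at crop (202,203), i.e. image (389,179). So I can estimate its place, then confirm by feel.

```bash
python3 - <<'E'
from h import *
W=np.load("pics/w1.npz");C=-W["R"].T@W["t"]
def at(u,v,z):
    q=cv2.undistortPoints(np.array([[[u,v]]],float),W["K"],W["D"])[0,0];r=W["R"].T@np.array([*q,1.]);return C+r*(z-C[2])/r[2]
P=W["P"];
g=W["f"][150:225,360:440]
# ellipse in crop: left147 right253, top150 bottom 256
pts=[at(360+a/7,150+b/7,.032) for a,b in((147,203),(253,203),(200,150),(200,256))];print(np.round(pts,4),np.mean(pts,0))
print(at(388.8,179,.032), "open",at(360+275/7,150+260/7,.085))
# grip in wrist view
Q=P[290:380,0:110].reshape(-1,3);Q=Q[(Q[:,2]>.08)&(Q[:,2]<.16)&(np.hypot(Q[:,0]-.508,Q[:,1]+.228)<.03)];print(len(Q),Q.min(0),Q.max(0))
Q=P[230:320,30:140].reshape(-1,3);Q=Q[abs(Q[:,2]-.045)<.003];print("rest",cv2.minAreaRect((Q[:,:2]*1000).astype(np.float32)))
E
```

```text
[[0.5068 0.1035 0.032 ]
 [0.5117 0.1175 0.032 ]
 [0.502  0.1127 0.032 ]
 [0.5167 0.1084 0.032 ]] [0.50928238 0.110522   0.032     ]
[0.50933244 0.11073914 0.032     ] open [0.50255452 0.11187522 0.085     ]
2149 [ 0.49159623 -0.23295933  0.08003109] [ 0.52210057 -0.21223271  0.15006049]
rest ((507.0653991699219, -229.14987182617188), (77.39703369140625, 76.85183715820312), 71.5193862915039)
```

```bash
python3 -m jog '[[0,[-15,-30,0],[0,0,0]],[0,[-15,-30,0],[0,0,0]],[0,[-15,-30,0],[0,0,0]],[0,[-15,-30,0],[0,0,0]],[0,[-15,-30,0],[0,0,0]],[0,[0,0,0],[0,0,8]],[0,[0,0,0],[0,0,8]],[0,[0,0,0],[0,0,8]],[0,[0,0,0],[0,0,8]],[0,[0,0,0],[0,0,8]]]'
python3 -m jog '[[0,[0,0,0],[0,0,8]],[0,[0,0,0],[0,0,8]],[0,[0,0,0],[0,0,8]],[0,[0,0,0],[0,0,8]],[0,[0,0,0],[0,0,8]],[0,[0,0,0],[0,0,8]],[0,[0,0,0],[0,0,8]],[0,[0,0,0],[0,0,8]],[0,[0,0,0],[0,0,6]],[0,[0,0,0],[0,0,0]]]'
python3 - <<'E'
from h import *
w=cam("wrist");cv2.imwrite("pics/w2.png",w["frame"]);np.savez("pics/w2.npz",P=world(w),f=w["frame"],z=w["range_z"],**{k:w[k] for k in "KRtD"})
P=world(w).reshape(-1,3);s=state();print(s["tcp_pos"],s["orientation"],s["joint_pos"])
Q=P[(np.hypot(P[:,0]-.508,P[:,1]+.228)<.03)&(P[:,2]>.07)&(P[:,2]<.17)]
for a,b in((.144,.156),(.12,.14),(.075,.1)):
    q=Q[(Q[:,2]>a)&(Q[:,2]<b)]
    if len(q)>5:print(a,len(q),np.median(q[:,2]),cv2.minAreaRect((q[:,:2]*1000).astype(np.float32)))
E
```

```text
clock: 2.9
tcp_pos: [0.4983, -0.1084, 0.2561]
orientation: [[-0.511, 0.86, -0.001], [0.86, 0.511, 0.001], [0.001, -0.0, -1.0]]
ft_force: [0.2, -0.1, 0.4]
finger_gap: 0.998
finger_force: 0.0
clock: 3.9
tcp_pos: [0.4984, -0.1083, 0.256]
orientation: [[0.63, 0.777, -0.001], [0.777, -0.63, 0.001], [-0.0, -0.001, -1.0]]
ft_force: [-0.2, 0.4, 0.4]
finger_gap: 0.999
finger_force: 0.0
[ 0.4983486  -0.10856542  0.25599856] [[ 6.27218786e-01  7.78842755e-01 -7.46927280e-04]
 [ 7.78843102e-01 -6.27218651e-01  4.32305097e-04]
 [-1.31789028e-04 -8.52889038e-04 -9.99999628e-01]] [-0.54819108  0.30602349  0.85245387  1.89621837 -0.26381932  1.05643542
 -0.26504257]
0.144 316 0.1481215092142702 ((500.4759826660156, -223.95726013183594), (23.406301498413086, 10.846230506896973), 70.20620727539062)
0.12 317 0.12971876196359292 ((501.82562255859375, -219.79397583007812), (23.1422176361084, 8.594961166381836), 24.00829315185547)
0.075 148 0.08488388652771682 ((507.7817687988281, -225.6807098388672), (7.12239408493042, 12.00135326385498), 84.07058715820312)
```

View pics/w2.png

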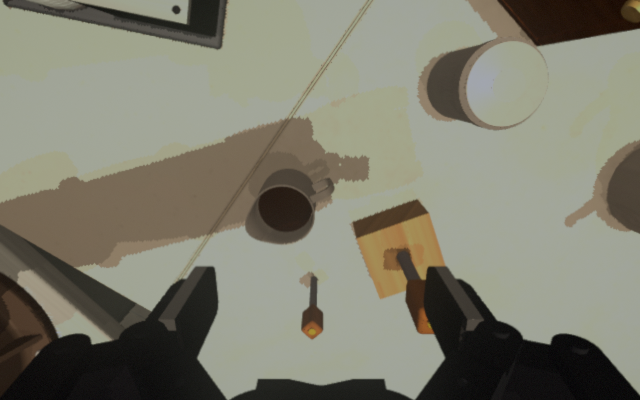

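Grip partly behind the right finger at (425,310); small post at (313,320), pitcher (285,208). Moving over the grip.

```bash
python3 -m jog '[[0,[-29,27.5,0],[0,0,0]],[0,[-29,27.5,0],[0,0,0]],[0,[-29,27.7,0],[0,0,0]],[0,[0,0,20],[0,0,0]],[0,[0,0,20],[0,0,0]],[0,[0,0,0],[0,0,0]]]'
python3 - <<'E'
from h import *
w=cam("wrist");t=cam("top");cv2.imwrite("pics/w3.png",w["frame"])
P=world(w).reshape(-1,3);s=state();T=s["orientation"];print(s["tcp_pos"])
Q=P[(np.hypot(P[:,0]-.508,P[:,1]+.228)<.03)&(P[:,2]>.07)&(P[:,2]<.17)]
for a,b in((.146,.156),(.12,.14),(.05,.1)):
    q=Q[(Q[:,2]>a)&(Q[:,2]<b)]
    if len(q)>5:print(a,len(q),np.median(q[:,2]),cv2.minAreaRect((q[:,:2]*1000).astype(np.float32)),"tool",((q-s["tcp_pos"])@T*1000).min(0),((q-s["tcp_pos"])@T*1000).max(0))
E
```

```text
clock: 4.55
tcp_pos: [0.5066, -0.2285, 0.214]
orientation: [[0.628, 0.778, -0.004], [0.778, -0.628, 0.002], [-0.001, -0.004, -1.0]]
ft_force: [-1.2, 0.4, 0.2]
finger_gap: 1.002
finger_force: 0.0
[ 0.50781784 -0.22907379  0.21643555]
0.146 1559 0.14858989292258593 ((507.5801696777344, -228.9916229248047), (23.122318267822266, 23.046756744384766), 50.450260162353516) tool [-11.64480492 -11.75084469  65.35478841] [11.43878792 11.42194735 70.43034552]
0.12 414 0.13066682311643707 ((513.534423828125, -221.23097229003906), (4.404723644256592, 23.764057159423828), 51.3463134765625) tool [  7.43552294 -12.28560902  76.45481081] [11.93988695 11.47514953 96.42232113]
0.05 75 0.07654652094400327 ((509.6304626464844, -225.7975616455078), (3.6743743419647217, 10.515532493591309), 54.76681900024414) tool [  1.52241931  -5.65852238 130.8591197 ] [  5.54585769   4.83309607 146.31156398]
```

View pics/w3.png

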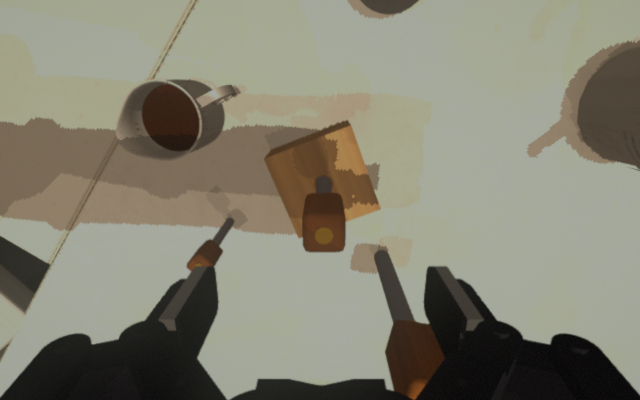

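The grip at (323,222) is centred between the fingers and square to them. Descending and closing.

```bash
python3 -m jog '[[0,[0,0,20],[0,0,0]],[0,[0,0,20],[0,0,0]],[0,[0,0,20],[0,0,0]],[0,[0,0,19],[0,0,0]],[0,[0,0,0],[0,0,0]],[0,[0,0,0],[0,0,0]]]'
python3 -m jog '[[1,[0,0,0],[0,0,0]],[1,[0,0,0],[0,0,0]],[1,[0,0,0],[0,0,0]],[1,[0,0,0],[0,0,0]],[1,[0,0,0],[0,0,0]],[1,[0,0,0],[0,0,0]],[1,[0,0,0],[0,0,0]],[1,[0,0,0],[0,0,0]]]'
```

```text
clock: 5.25
tcp_pos: [0.5084, -0.2295, 0.1384]
orientation: [[0.629, 0.777, 0.001], [0.777, -0.629, -0.0], [0.0, 0.001, -1.0]]
ft_force: [0.1, -0.4, 0.3]
finger_gap: 1.002
finger_force: 0.0
clock: 6.05
tcp_pos: [0.5079, -0.2296, 0.1377]
orientation: [[0.63, 0.776, 0.0], [0.776, -0.63, 0.0], [0.0, 0.0, -1.0]]
ft_force: [-0.2, -0.1, 6.1]
finger_gap: 0.271
finger_force: 58.5
```

```bash
python3 -m jog '[[1,[0,0,-8],[0,0,0]],[1,[0,0,-15],[0,0,0]],[1,[0,0,-20],[0,0,0]],[1,[0,0,-22],[0,0,0]],[1,[0,0,-25],[0,0,0]],[1,[0,0,-20],[0,0,0]],[1,[0,0,0],[0,0,0]],[1,[0,0,0],[0,0,0]]]'
python3 - <<'E'
from h import *
s=state();p=s["tcp_pos"];T=s["orientation"]
for n in("scene","wrist","top"):
    d=cam(n);P=world(d).reshape(-1,3);Q=(P-p)@T*1000
    m=(abs(Q[:,0])<25)&(abs(Q[:,1])<25)
    for a,b in((30,36),(40,60),(60,80),(80,100),(100,120),(120,135)):
        q=Q[m&(Q[:,2]>a)&(Q[:,2]<b)]
        if len(q)>5: print(n,a,b,len(q),np.round(np.percentile(q,5,0),1),np.round(np.percentile(q,95,0),1),np.round(np.median(q,0),1))
print(p,s["ft_force"],s["wrist_torque"],s["finger_gap"])
d=cam("scene");cv2.imwrite("pics/s4.png",cv2.resize(d["frame"][130:330,280:480],None,fx=3,fy=3,interpolation=2))
E
```

```text
clock: 6.85
tcp_pos: [0.5079, -0.2295, 0.2479]
orientation: [[0.63, 0.776, 0.001], [0.776, -0.63, 0.0], [0.001, 0.001, -1.0]]
ft_force: [-0.9, 0.5, -0.8]
finger_gap: 0.277
finger_force: 58.9
scene 30 36 8 [-12.4 -12.6  30.3] [-9.8  4.3 35.4] [-11.2  -3.4  33.3]
scene 40 60 45 [-7.5 -8.7 42.4] [-2.1  1.2 58.3] [-6.  -4.4 50. ]
scene 60 80 46 [-8.1 -8.8 61.7] [-1.7  1.5 77.9] [-5.9 -5.1 68.5]
scene 80 100 44 [-7.9 -9.  80.4] [-2.   0.7 98.4] [-6.2 -5.3 89.8]
scene 100 120 41 [ -7.4  -9.  100.7] [ -2.8   0.5 118.6] [ -6.1  -4.1 110.4]
scene 120 135 16 [ -7.3  -8.6 121. ] [ -3.4  -0.6 128.7] [ -5.3  -4.8 124.2]
wrist 30 36 32 [  9.9 -11.3  30. ] [11.4  9.4 31.6] [11.1 -2.  30.5]
wrist 40 60 227 [ 2.3 -5.8 45.9] [ 5.5  3.6 59.1] [ 4.7 -1.1 52.8]
wrist 60 80 274 [ 0.8 -6.3 60.7] [ 5.4  4.2 78.5] [ 4.5 -1.2 69.1]
wrist 80 100 206 [ 1.1 -6.3 80.8] [ 5.5  4.1 98.6] [ 4.5 -1.2 89. ]
wrist 100 120 163 [  1.   -6.4 100.7] [  5.4   4.  118.8] [  4.5  -1.3 108.9]
wrist 120 135 60 [  0.9  -6.3 120.9] [  5.3   3.6 128.1] [  4.6  -1.3 124. ]
[ 0.50785384 -0.22952474  0.24790517] [-0.85795702  0.49194001 -0.836721  ] [-0.05106478  0.06424234 -0.0572408 ] 0.27660309829933555
```

View pics/s4.png

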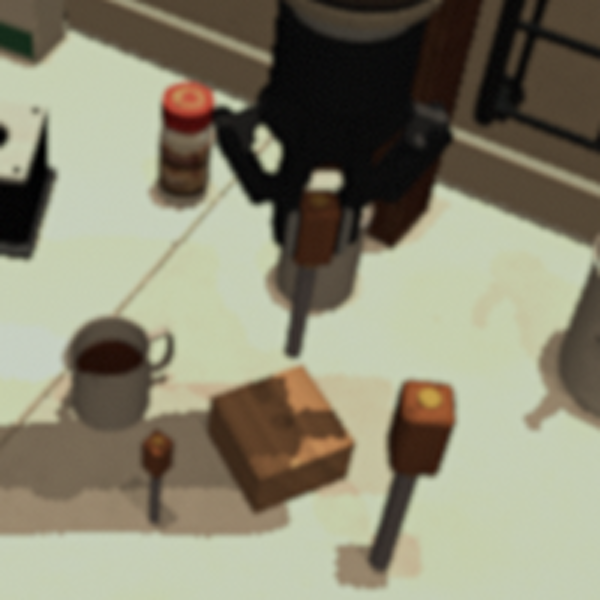

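Post held upright in the jaws, the foot about 128 mm ahead of the TCP. Carrying it over the hole estimate (0.5095, 0.1115).

```bash
python3 -m jog '[[1,[13,-10.5,0],[0,0,0]],[1,[26.5,-21.3,0],[0,0,0]],[1,[26.5,-21.3,0],[0,0,0]],[1,[26.5,-21.3,0],[0,0,0]],[1,[26.5,-21.3,0],[0,0,0]],[1,[26.5,-21.3,0],[0,0,0]],[1,[26.5,-21.3,0],[0,0,0]],[1,[26.5,-21.3,0],[0,0,0]],[1,[26.5,-21.3,0],[0,0,0]],[1,[13,-10.5,0],[0,0,0]]]'
python3 -m jog '[[1,[14,-12,0],[0,0,0]],[1,[13,-10,0],[0,0,0]],[1,[0,0,0],[0,0,0]],[1,[0,0,0],[0,0,0]],[1,[0,0,0],[0,0,0]]]'
python3 - <<'E'
from h import *
s=state();p=s["tcp_pos"];T=s["orientation"];print(p,s["ft_force"])
w=cam("wrist");P=world(w);np.savez("pics/w5.npz",P=P,f=w["frame"],**{k:w[k] for k in "KRtD"})
Q=P.reshape(-1,3);print("cover",cv2.minAreaRect((Q[(abs(Q[:,2]-.084)<.004)&(np.hypot(Q[:,0]-.503,Q[:,1]-.111)<.07)][:,:2]*1000).astype(np.float32)))
def px(X): return cv2.projectPoints(np.array(X,float).reshape(-1,1,3),cv2.Rodrigues(w["R"])[0],w["t"],w["K"],w["D"])[0][:,0]
c=px([.503,.1115,.085]).ravel().astype(int);print(c,px([.5095,.1118,.032]),px(p+T[:,2]*.128))
f=w["frame"][max(c[1]-60,0):c[1]+60,c[0]-70:c[0]+70];cv2.imwrite("pics/w5.png",cv2.resize(np.clip(f*2.,0,255).astype(np.uint8),None,fx=5,fy=5,interpolation=2))
E
```

```text
clock: 8.05
tcp_pos: [0.5086, 0.0793, 0.2465]
orientation: [[0.628, 0.779, -0.001], [0.779, -0.628, 0.0], [-0.001, -0.001, -1.0]]
ft_force: [0.5, 0.1, -1.6]
finger_gap: 0.275
finger_force: 59.0
clock: 8.55
tcp_pos: [0.5092, 0.1095, 0.2473]
orientation: [[0.631, 0.775, -0.0], [0.775, -0.631, -0.0], [-0.0, 0.0, -1.0]]
ft_force: [-0.4, 0.1, -0.7]
finger_gap: 0.275
finger_force: 59.0
[0.50917059 0.10948367 0.24725795] [-0.36333454  0.06914447 -0.7324845 ]
cover ((503.7204895019531, 111.63735961914062), (90.79949188232422, 90.27474212646484), 39.644859313964844)
[313 189] [[319.6076361  169.52751958]] [[321.0749872  199.75359746]]
```

View pics/w5.png

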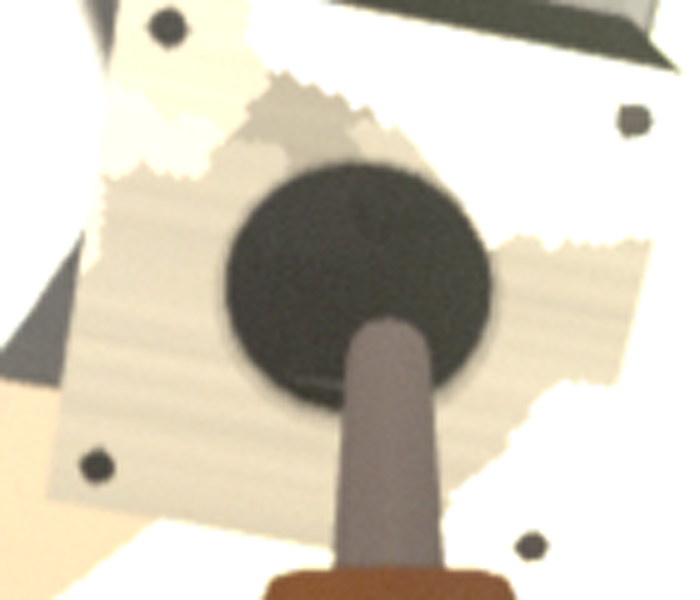

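The foot stands over the opening, and the hole shows faintly at crop (378,212). I'll read it from the depth, relative to the shaft.

```bash
python3 - <<'E'
from h import *
W=np.load("pics/w5.npz");P=W["P"];C=-W["R"].T@W["t"];s=state()
sub=P[129:249,243:383]
m=(sub[...,2]<.0265)&(np.hypot(sub[...,0]-.506,sub[...,1]-.111)<.025)&(sub[...,2]>0)
v,u=np.where(m);print(len(u))
n,l,st,ce=cv2.connectedComponentsWithStats(m.astype(np.uint8))
for i in range(1,n):
    if st[i,4]>8:
        vv,uu=np.where(l==i);q=cv2.undistortPoints(np.stack([uu+243.,vv+129.],1)[:,None],W["K"],W["D"])[:,0]
        r=np.hstack([q,np.ones((len(q),1))])@W["R"];X=C+r*((.032-C[2])/r[:,2])[:,None]
        print(st[i],ce[i],(X[:,:2]*1000).mean(0),cv2.minAreaRect((X[:,:2]*1000).astype(np.float32)))
Q=((P-s["tcp_pos"])@s["orientation"]*1000).reshape(-1,3)
q=Q[(abs(Q[:,0])<15)&(abs(Q[:,1])<15)&(Q[:,2]>60)&(Q[:,2]<126)];print(np.percentile(q,[2,50,98],axis=0).round(1))
E
```

```text
143
[ 71  35  14  14 143] [77.53846154 41.32167832] [509.69057722 110.64362871] ((509.5493469238281, 110.51024627685547), (12.18099594116211, 12.168940544128418), 6.248480319976807)
[[ 1.000e-01 -6.300e+00  6.080e+01]
 [ 4.600e+00 -7.000e-01  8.570e+01]
 [ 5.600e+00  5.100e+00  1.239e+02]]
```

```bash
python3 -m jog '[[1,[1.3,0,10],[0,0,0]],[1,[0,0,15],[0,0,0]],[1,[0,0,18],[0,0,0]],[1,[0,0,18],[0,0,0]],[1,[0,0,12],[0,0,0]],[1,[0,0,6],[0,0,0]],[1,[0,0,2],[0,0,0]],[1,[0,0,0],[0,0,0]],[1,[0,0,0],[0,0,0]],[1,[0,0,0],[0,0,0]]]'
python3 -m jog '[[1,[0,0,1],[0,0,0]],[1,[0,0,1],[0,0,0]],[1,[0,0,1],[0,0,0]],[1,[0,0,1],[0,0,0]],[1,[0,0,1],[0,0,0]],[1,[0,0,1],[0,0,0]],[1,[0,0,0],[0,0,0]],[1,[0,0,0],[0,0,0]]]'
```

```text
clock: 9.6
tcp_pos: [0.5104, 0.1118, 0.1669]
orientation: [[0.63, 0.776, 0.001], [0.776, -0.63, 0.001], [0.001, 0.0, -1.0]]
ft_force: [-0.9, 0.2, -1.3]
finger_gap: 0.273
finger_force: 59.0
clock: 10.4
tcp_pos: [0.51, 0.1116, 0.1603]
orientation: [[0.63, 0.776, 0.0], [0.776, -0.63, -0.0], [-0.0, 0.0, -1.0]]
ft_force: [-0.3, -0.3, -1.0]
finger_gap: 0.273
finger_force: 59.0
```

```bash
python3 -m jog '[[1,[0,0,1],[0,0,0]],[1,[0,0,1],[0,0,0]],[1,[0,0,1],[0,0,0]],[1,[0,0,0],[0,0,0]],[1,[0,0,0],[0,0,0]]]'
```

```text
clock: 10.9
tcp_pos: [0.5099, 0.1115, 0.1572]
orientation: [[0.63, 0.776, -0.0], [0.776, -0.63, -0.0], [-0.0, 0.0, -1.0]]
ft_force: [0.6, -1.0, -1.6]
finger_gap: 0.275
finger_force: 58.8
```

```bash
python3 -m jog '[[1,[0,0,1],[0,0,0]],[1,[0,0,1],[0,0,0]],[1,[0,0,1],[0,0,0]],[1,[0,0,0],[0,0,0]],[1,[0,0,0],[0,0,0]]]'; python3 -c "
from workcell import state;s=state();print(s['tcp_pos'],s['ft_force'],s['wrist_torque'])"
```

```text
clock: 11.4
tcp_pos: [0.51, 0.1116, 0.1543]
orientation: [[0.63, 0.776, 0.0], [0.776, -0.63, -0.0], [-0.0, 0.0, -1.0]]
ft_force: [0.5, -1.6, -0.2]
finger_gap: 0.274
finger_force: 59.1
[0.50999903 0.11157735 0.15431649] [ 0.46313973 -1.55758011 -0.20828023] [-0.51902904 -0.03443697 -0.0085156 ]
```

No reaction from the spring 5 mm below the plate's level, so the foot has entered the hole. Small side force; ease toward -y while going down.

```bash
python3 -m jog '[[1,[-0.5,0.3,0],[0,0,0]],[1,[0,0,1],[0,0,0]],[1,[0,0,1],[0,0,0]],[1,[0,0,1],[0,0,0]],[1,[0,0,1],[0,0,0]],[1,[0,0,0],[0,0,0]],[1,[0,0,0],[0,0,0]]]'; python3 -c "
from workcell import state;s=state();print(s['tcp_pos'],s['ft_force'],s['wrist_torque'])"
```

```text
clock: 12.1
tcp_pos: [0.5098, 0.1112, 0.1502]
orientation: [[0.63, 0.776, -0.0], [0.776, -0.63, 0.0], [-0.0, -0.0, -1.0]]
ft_force: [-0.9, -0.6, -1.3]
finger_gap: 0.273
finger_force: 58.9
[0.50982021 0.11122367 0.15024928] [-0.85313686 -0.59318455 -1.28663503] [0.02468034 0.00562964 0.07448535]
```

```bash
python3 -m jog '[[1,[0,0,1.5],[0,0,0]],[1,[0,0,1.5],[0,0,0]],[1,[0,0,1.5],[0,0,0]],[1,[0,0,1.5],[0,0,0]],[1,[0,0,1.5],[0,0,0]],[1,[0,0,1.5],[0,0,0]],[1,[0,0,0],[0,0,0]],[1,[0,0,0],[0,0,0]]]'; python3 -c "
from workcell import state;s=state();print(s['tcp_pos'],s['ft_force'],s['wrist_torque'])"
```

```text
clock: 12.9
tcp_pos: [0.5099, 0.1111, 0.1413]
orientation: [[0.63, 0.776, 0.0], [0.776, -0.63, 0.0], [0.0, 0.0, -1.0]]
ft_force: [-0.3, 0.1, -0.9]
finger_gap: 0.272
finger_force: 58.9
[0.50990782 0.11109314 0.14130441] [-0.32830018  0.07309561 -0.91895085] [-0.0051158  -0.00537283  0.05754168]
```

```bash
python3 -m jog '[[1,[0,0,1],[0,0,0]],[1,[0,0,1],[0,0,0]],[1,[0,0,1],[0,0,0]],[1,[0,0,1],[0,0,0]],[1,[0,0,0],[0,0,0]],[1,[0,0,0],[0,0,0]]]'; python3 -c "
from workcell import state;s=state();print(s['tcp_pos'],s['ft_force'],s['wrist_torque'])"
```

```text
clock: 13.5
tcp_pos: [0.5099, 0.1111, 0.1374]
orientation: [[0.63, 0.776, 0.0], [0.776, -0.63, 0.0], [0.0, -0.0, -1.0]]
ft_force: [-0.6, -0.1, 0.9]
finger_gap: 0.274
finger_force: 59.1
[0.50991442 0.11110687 0.13735746] [-0.62426278 -0.10857846  0.89527566] [ 0.02391741  0.06941573 -0.00416905]
```

Bottom reached (about +1.8 N change). Release and retreat.

```bash
python3 -m jog '[[0,[0,0,0],[0,0,0]],[0,[0,0,0],[0,0,0]],[0,[0,0,0],[0,0,0]],[0,[0,0,0],[0,0,0]],[0,[0,0,0],[0,0,0]],[0,[0,0,0],[0,0,0]],[0,[0,0,0],[0,0,0]],[0,[0,0,0],[0,0,0]]]'
python3 -m jog '[[0,[0,0,-10],[0,0,0]],[0,[0,0,-20],[0,0,0]],[0,[0,0,-25],[0,0,0]],[0,[0,0,-25],[0,0,0]],[0,[0,0,-20],[0,0,0]],[0,[0,0,0],[0,0,0]],[0,[0,0,0],[0,0,0]]]'
python3 - <<'E'
from h import *
w=cam("wrist");P=world(w).reshape(-1,3)
Q=P[(np.hypot(P[:,0]-.5095,P[:,1]-.111)<.022)&(P[:,2]>.09)&(P[:,2]<.17)]
q=Q[Q[:,2]>np.percentile(Q[:,2],98)-.006]
print("top z",np.median(q[:,2]),np.percentile(Q[:,2],99),cv2.minAreaRect((q[:,:2]*1000).astype(np.float32)))
t=Q[Q[:,2]>.143];A=np.c_[t[:,:2]-t[:,:2].mean(0),np.ones(len(t))];print(np.linalg.lstsq(A,t[:,2],rcond=None)[0])
E
```

```text
clock: 14.3
tcp_pos: [0.5099, 0.1111, 0.1373]
orientation: [[0.63, 0.776, 0.0], [0.776, -0.63, 0.0], [0.0, 0.0, -1.0]]
ft_force: [-0.3, 0.8, 0.2]
finger_gap: 1.001
finger_force: 0.0
clock: 15.0
tcp_pos: [0.51, 0.1112, 0.2378]
orientation: [[0.63, 0.776, 0.001], [0.776, -0.63, 0.001], [0.001, 0.0, -1.0]]
ft_force: [-0.0, 1.3, -0.5]
finger_gap: 1.002
finger_force: 0.0
top z 0.1484089397354421 0.1503437197147914 ((509.1536560058594, 111.47278594970703), (23.413103103637695, 23.482728958129883), 49.90154266357422)
[-0.04259743 -0.04969045  0.14811324]
```

The grip top reads 148.4 mm, the same as it read in the rest, where the foot was also at 10 mm. The post is fully home, upright and free of the gripper.

```bash
python3 -c "
from workcell import job_done;print(job_done())"
```

```text
the job is handed in; nothing more can be done
None
```

The middle-sized guide post is seated upright and fully home in the socket hole, released, and handed in at about 15 s; I found the hole with the wrist camera and the foot dropped straight in, so I never slid the tip over the plate to feel for it.

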